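Set up the self-service laundry station

TASK

Set up the soap station on the folding table: stand the blue detergent bottle on the blue disc and the yellow softener bottle on the yellow disc, stand the white tablet tub on the mat midway between the two discs with the orange dosing cup upright on top of its lid, and lay the scrubbing brush, bristles down, lengthwise on the red strip in front of the tub. Centre each thing on its place, let go of everything, knock nothing over, and leave the green stain-remover bottle where it stands.

Things in the scene. Friction and masses are not known exactly. Their poses are not given: they have to be found in the camera images.
- mat: Black rubber drip mat, fixed flat on the table: 330 mm long (its y axis), 95 mm wide (its x axis, which points away from the robot within 0.25 rad), 4 mm thick. The blue and the yellow disc lie on it, one 120 mm to each side of its centre along y, so that its centre is midway between them. Origin at the centre of its underside
- blue_disc: Blue plastic disc 72 mm across, 3 mm thick, fixed on one half of the mat (either half). Origin at the centre of its underside, on the mat's top; its upper face is 7 mm above the table
- yellow_disc: Yellow plastic disc 72 mm across, 3 mm thick, fixed on the other half of the mat. Origin at the centre of its underside, on the mat's top; its upper face is 7 mm above the table
- strip: Red plastic strip fixed flat on the table in front of the mat's middle (on the robot's side): 130 mm long (its y axis), 50 mm wide (x axis), 3 mm thick. Origin at the centre of its underside
- detergent: Blue detergent bottle, 56 mm across, 115 mm tall: straight round body up to 85 mm, then a shoulder and a white cap 28 mm across from 96 to 115 mm; about 280 g; it has a white label with a band in the bottle's colour. Loose, stands upright. Origin at the centre of its underside, z up
- softener: Yellow fabric-softener bottle, 56 mm across, 115 mm tall: straight round body up to 85 mm, then a shoulder and a white cap 28 mm across from 96 to 115 mm; about 280 g; it has a white label with a band in the bottle's colour. Loose, stands upright. Origin at the centre of its underside, z up
- tub: Round white tub of washing tablets with a blue band and a closed flat red lid: 58 mm across (lid 60 mm), 62 mm tall, the lid being the top 12 mm, fixed on; about 250 g. Loose, stands upright. Origin at the centre of its underside, z up
- cup: Small empty orange plastic dosing cup, open at the top: 44 mm across at the rim, a little narrower below, 42 mm tall, wall 3 mm; about 30 g. Loose, stands upright. Origin at the centre of its underside, z up
- brush: Wooden scrubbing brush standing on its pale bristles: 100 mm long (its y axis), 38 mm wide (x axis), 38 mm tall; the wooden back is the part from 20 to 38 mm, the bristles below are stiff and 31 mm wide; about 110 g. Loose. Origin at the centre of its underside, z up
- stain_remover: Green stain-remover bottle, to be left alone; 56 mm across, 115 mm tall: straight round body up to 85 mm, then a shoulder and a black cap 28 mm across from 96 to 115 mm; about 280 g; it has a white label with a band in the bottle's colour. Loose, stands upright. Origin at the centre of its underside, z up
Not all that is in view belongs to the job. Leave any pink or purple look-alike of the tub alone.

How it is judged:
At the end, for the whole second after the job is handed in: Detergent, softener, tub, cup and brush stand on blue disc, yellow disc, mat centre, tub lid and red strip, each within 15 mm of centre and 0.15 rad of upright, the brush bristles down and within 0.2 rad of the strip's length (either way round); all released and at rest (horizontal distance between detergent and blue_disc below 0.015 m and horizontal distance between softener and yellow_disc below 0.015 m and horizontal distance between tub and mat below 0.015 m and horizontal distance between cup and tub below 0.015 m and horizontal distance between brush and strip below 0.015 m and angle between the y axis of brush and the y axis of strip, either way round below 0.2 rad and angle between each of detergent, softener, tub, cup, brush's own z axis and vertical below 0.15 rad and z of detergent in the frame of blue_disc between -0.002 and 0.008 m and z of softener in the frame of yellow_disc between -0.002 and 0.008 m and z of tub in the frame of mat between 0 and 0.008 m and z of cup in the frame of tub between 0.058 and 0.067 m and z of brush in the frame of strip between -0.002 and 0.008 m and linear speed of each of detergent, softener, tub, cup, brush below 0.02 m/s and angular speed of each of detergent, softener, tub, cup, brush below 0.2 rad/s); the robot touches nothing.
It fails at once if the green stain-remover bottle is moved by more than 20 mm or tipped (distance of stain_remover from where it was at the start of the episode above 0.02 m or angle between stain_remover's own z axis and vertical above 0.5 rad).
It fails at once if a bottle, the tub, the cup or the brush is knocked over (tilted by more than 0.9 rad) (angle between any of detergent, softener, tub, cup, brush's own z axis and vertical above 0.9 rad).
It also fails if it takes over 120 s, if anything falls off the work surface, if the arm or the gripper's body presses on something with over 40 N, if the wrist force passes 120 N, or if a joint passes its speed limit or range.

ROBOT

A 6-joint arm with a two-finger parallel gripper is mounted at the origin on the work surface. World frame = base frame: x ahead of the robot, y to its left, z up, the work surface at z = 0. Lengths are in m, angles in rad, forces in N, time in s.
With the tool pointing down it reaches from about 0.35 to 1 m from the base axis. Payload 7.1 kg.
Tool frame: the origin (TCP) lies at the very end of the fingers, on their centre line; the grasp point (between the pads) lies 19 mm behind it; z points along the fingers, y is the line along which they close (so a half turn about z gives the same grasp; the last joint's range is limited). The gripper opens to 85 mm and grips with 20 to 120 N. Pads are 22 mm wide; open, the fingers measure 114 mm over their backs; the gripper's body (76 mm by 85 mm) begins 54 mm behind the grasp point. The pads swing forward as they close: fully open they stand 13 mm farther back than shut.
Start: joints at [-1.126, 0.423, 1.63, -0, 1.089, -0.019], TCP at [0.28, -0.559, 0.199] pointing down, gripper open.
Joint ranges: [-3, 3], [-0.9, 2.11], [0.09, 2.58], [-1.31, 4.45], [0.11, 2.69], [-2.54, 2.54]. Speed limits (rad/s): [2.39, 2.39, 3.01, 3.14, 3.14, 3.14].

INTERFACE

Orientations are given as a unit quaternion [x, y, z, w].
In Python, from rig import get_obs, get_image, sign_off gives the robot as it stands.
- The arm moves only by the tool carry_out, never from a script. Its arguments are lists of equal length, an entry for each row: "travel": the shift along the tool's x, y, z in units of 0.4 m (1.0 is 0.4 m), a list of three; "yaw": the turn about the tool's z in units of pi rad (1.0 is pi rad); "fingers": the closure, from -1 (fully open) to 1 (shut). In form: {"travel": [[dx, dy, dz], ...], "yaw": [yaw, ...], "fingers": [fingers, ...]}. A call has exactly 8 rows; each row is the pose to reach, as a shift and turn from the pose commanded when the call began, along the tool's axes at that moment, turning the shorter way round; what a row does not reach only later rows make up. A row lasts 1/10 s, in which the tool goes at most 50 mm and 8.59 degrees, less where a joint would pass 70% of its speed; a pose out of reach is approached as far as the arm can. A call with a number of a shift or a turn outside -1 to 1 is refused whole. A call with a gripper value outside its range is refused whole. The fingers move at their own pace and stop on an object; the grip force is fixed at half the most. Time passes only in rows, so rows that repeat a pose let the fingers close, or fill a call up. It gives the time, the measured TCP pose, the force, the opening and the grip force at its end, in the units of the state.
- get_obs(): the state, without advancing time (a new reading comes with each control period).
- get_image(name): name is "scene" or "top"; returns a dict with "frame" (480x640x3 uint8, red, green, blue), "camera_matrix" (3x3 intrinsics, pixels), "dist" ([k1, k2, p1, p2, k3] as OpenCV has them; the pictures are not rectified), "R" (3x3) and "t" (3): a world point X has camera coordinates R X + t. Camera axes: x right, y down, z forward; pixel columns grow to the right and rows downward; lengths in m; the calibration is good to about 2 mm. A picture is of the moment at which its call begins. There is no depth.
- sign_off(): hands the job in; it is judged then, once.
The state is a dict: "clock": time; "joint_pos": joint angles; "joint_vel": joint speeds; "effort": joint torques, N m; "tool_pos": TCP position; "ee_rot": TCP orientation; "wrist_force": force on the tool from outside, world axes, zero at the start; "ft_torque": the same for the moment, N m; "finger_gap": finger opening in m; "finger_force": force on a finger pad.
Only numpy, scipy, OpenCV 4.12 (cv2) and the standard library are available. Lean on these libraries where they do the work, as an engineer would, in place of code of your own. Each camera call takes 0.05 s, during which the arm holds its last target. There are 200 camera calls.

## Working session

There is one attempt and no reset: what is moved stays moved. The work goes in short steps, Python scripts to look and compute and a tool call to move; the robot and the scene stay as the last step left them, time stands still between calls to the robot, and variables do not carry over. Pictures are saved under pics/ and viewed, at most 14 in all, crops included, and the job is handed in when it is done.

Besides the shell and the picture viewer there is one more tool, called after "Emit:" as a command line: name --pt "numbers of a row" for each row, then --argument value for the rest. carry_out: Moves the arm, as the interface text tells. Shifts and turns lie within -1 to 1; 1 stands for 0.4 m of shift or pi rad of turn. Its arguments: {"type":"object","properties":{"travel":{"type":"array"},"yaw":{"type":"array"},"fingers":{"type":"array"}},"required":["travel","yaw","fingers"]}

```bash
mkdir -p pics; cat > h.py <<'E'
import numpy as np, cv2
from rig import get_obs, get_image
def grab(n,save=None):
    im=get_image(n); 
    if save: cv2.imwrite(f'pics/{save}.png',im['frame'][:,:,::-1])
    return im
def ray(im,uv,z):
    K=np.array(im['camera_matrix']);R=np.array(im['R']);t=np.array(im['t'])
    p=cv2.undistortPoints(np.array(uv,float).reshape(-1,1,2),K,np.array(im['dist'])).reshape(-1,2)
    d=np.c_[p,np.ones(len(p))]@R; c=-R.T@t
    return c+d*((z-c[2])/d[:,2])[:,None]
E
python3 - <<'E'
from h import *
for n in('scene','top'):
    im=grab(n,n+'0');R=np.array(im['R']);print(n,-R.T@im['t'],R[2],np.array(im['camera_matrix'])[0])
o=get_obs();print(o['tool_pos'],o['ee_rot'],o['clock'],o['finger_gap'])
E
```

```text
scene [ 1.19208256 -0.26046325  0.98629049] [-0.5789148   0.16854725 -0.79777784] [566.11927987   0.         322.07454194]
top [ 0.32907157 -0.03929137  1.01869829] [ 0.18381399 -0.02448955 -0.98265593] [486.90052203   0.         321.4018723 ]
[ 0.27940042 -0.55845227  0.19779432] [ 9.73228989e-01  2.29836533e-01 -1.51792585e-04 -6.92546911e-04] 0.1 0.08558585370585256
```

View pics/scene0.png

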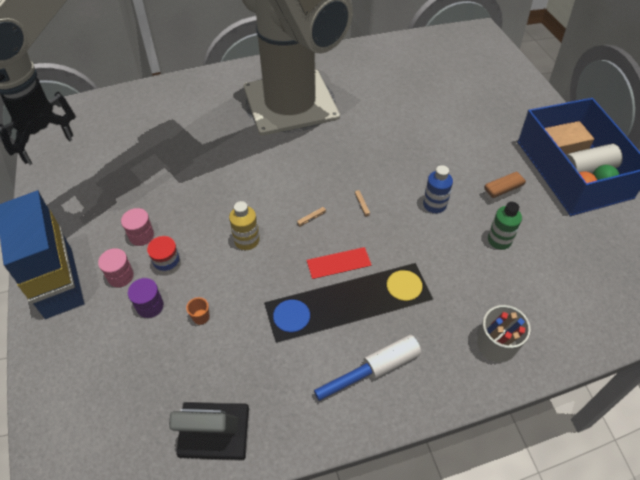

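View pics/top0.png

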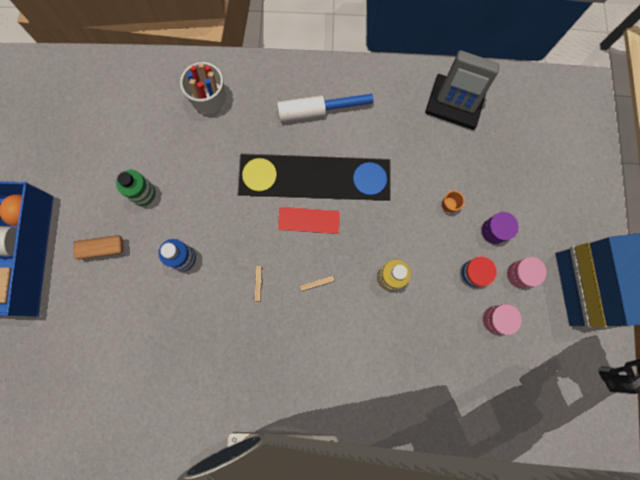

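The tub candidates are, in the top view, red lid (480,272), pink (528,272) and (505,320), purple (501,228). The red-lidded white one with the blue band fits the description, and I'll confirm it with a crop. The cup is at top (453,202), the brush at (98,247), detergent at (177,255), softener at (396,274) and green at (135,187).

```bash
cat > m.py <<'E'
from h import *
def hsv(im): return cv2.cvtColor(im['frame'],cv2.COLOR_RGB2HSV)
RNG={'red':[((0,170,110),(6,255,255)),((174,170,110),(180,255,255))],'orange':[((6,150,80),(16,255,255))],'blue':[((100,130,90),(125,255,255))],
'yellow':[((20,120,110),(32,255,255))],'white':[((0,0,185),(180,40,255))],'black':[((0,0,0),(180,255,40))],'brown':[((3,90,40),(18,255,255))]}
def blob(im,col,near,r=45):
    h=hsv(im); m=sum(cv2.inRange(h,np.array(a),np.array(b)) for a,b in RNG[col])
    w=np.zeros_like(m); cv2.circle(w,tuple(map(int,near)),r,255,-1); m=m&w
    n,l,s,c=cv2.connectedComponentsWithStats(m)
    if n<2: return None
    i=1+np.argmax(s[1:,4]); cs,_=cv2.findContours((l==i).astype('uint8'),cv2.RETR_EXTERNAL,cv2.CHAIN_APPROX_NONE)
    k=max(cs,key=len).reshape(-1,2).astype(np.float32)
    return c[i],s[i,4],k
E
cat > s1.py <<'E'
from m import *
S,T=grab('scene'),grab('top')
items={'bluedisc':('blue',(292,316),(370,178),.007,25),'yellowdisc':('yellow',(405,285),(260,175),.007,25),
'tub':('red',(163,250),(480,272),.062,25),'cup':('orange',(198,308),(453,202),.03,20),
'detcap':('white',(441,172),(168,251),.108,12),'softcap':('white',(240,208),(400,272),.108,12),'strip':('red',(339,263),(309,220),.003,45),'brush':('brown',(505,184),(98,247),.030,35),
'greencap':('black',(512,209),(125,180),.108,14)}
for k,(c,a,b,z,r) in items.items():
    for n,im,p in(('S',S,a),('T',T,b)):
        q=blob(im,c,p,r)
        if q is None: print(k,n,None);continue
        P=ray(im,q[0],z)[0]; W=ray(im,q[2],z)[:,:2].astype(np.float32)
        R=cv2.minAreaRect(W); bc=cv2.boxPoints(R)
        e=max((bc[1]-bc[0],bc[2]-bc[1]),key=np.linalg.norm)
        print(k,n,q[0].round(),q[1],'c',P[:2].round(4),'rect',np.round(R[0],4),np.round(R[1],4),'long axis deg',np.degrees(np.arctan2(e[1],e[0])).round(1))
E
python3 s1.py; python3 - <<'E'
import cv2
a=cv2.imread('pics/scene0.png')[190:340,90:290];cv2.imwrite('pics/tubcrop.png',cv2.resize(a,None,fx=4,fy=4,interpolation=2))
E
```

```text
bluedisc S [291. 315.] 957 c [ 0.643  -0.1661] rect [ 0.6416 -0.1661] [0.0715 0.0727] long axis deg -16.0
bluedisc T [370. 178.] 890 c [ 0.6419 -0.1656] rect [ 0.6423 -0.1655] [0.0727 0.0721] long axis deg 0.9
yellowdisc S [404. 285.] 869 c [0.6423 0.074 ] rect [0.6421 0.0748] [0.0722 0.0736] long axis deg -20.6
yellowdisc T [259. 174.] 905 c [0.6418 0.0743] rect [0.6418 0.0744] [0.0724 0.073 ] long axis deg -41.5
tub S [161. 248.] 473 c [ 0.4442 -0.3883] rect [ 0.4435 -0.3883] [0.0558 0.0542] long axis deg 16.6
tub T [481. 271.] 640 c [ 0.4402 -0.3858] rect [ 0.4405 -0.3858] [0.0549 0.0583] long axis deg -63.2
cup S [197. 308.] 304 c [ 0.5866 -0.3412] rect [ 0.5861 -0.3413] [0.0428 0.0382] long axis deg 5.5
cup T [453. 201.] 337 c [ 0.5907 -0.3407] rect [ 0.5899 -0.3395] [0.0388 0.0492] long axis deg -44.5
detcap S [442. 169.] 80 c [0.4485 0.2294] rect [0.4488 0.2297] [0.0247 0.0211] long axis deg 73.6
detcap T [168. 250.] 148 c [0.4558 0.227 ] rect [0.4558 0.2273] [0.0229 0.0249] long axis deg -88.0
softcap S [240. 206.] 96 c [ 0.4223 -0.2103] rect [ 0.4223 -0.2103] [0.0241 0.025 ] long axis deg -50.8
softcap T [400. 271.] 153 c [ 0.4295 -0.212 ] rect [ 0.4295 -0.2117] [0.0246 0.0249] long axis deg -88.3
strip S [338. 263.] 1051 c [ 0.5466 -0.0376] rect [ 0.5465 -0.0368] [0.1253 0.0457] long axis deg 88.2
strip T [319. 215.] 304 c [ 0.5569 -0.0594] rect [ 0.5462 -0.0364] [0.1251 0.0451] long axis deg 87.0
brush S [505. 184.] 542 c [0.4668 0.3958] rect [0.4663 0.3968] [0.0411 0.1039] long axis deg -80.1
brush T [ 98. 247.] 885 c [0.4677 0.3956] rect [0.4677 0.3957] [0.0387 0.1017] long axis deg -79.8
greencap S [510. 211.] 59 c [0.5986 0.3156] rect [0.5987 0.3161] [0.0227 0.0187] long axis deg 48.8
greencap T [129. 182.] 46 c [0.5861 0.3141] rect [0.5869 0.314 ] [0.0128 0.0236] long axis deg -29.4
```

View pics/tubcrop.png

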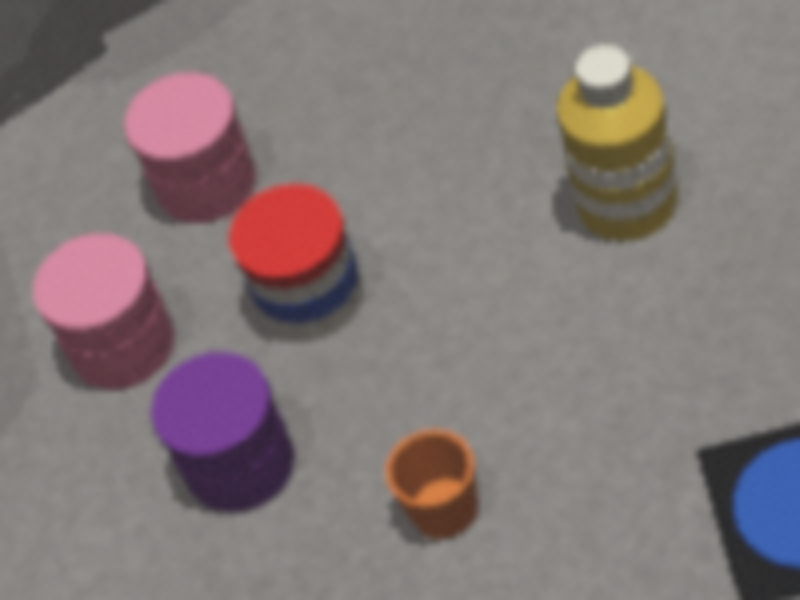

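The crop confirms it: the tub is the white one with a blue band and red lid at crop (287,235), which is scene (162,249). Its pink and purple neighbours are left alone. I'll go above the tub, moving sideways first to clear the box.

Emit:
carry_out --pt "0.19 -0.38 0" --pt "0.19 -0.38 0" --pt "0.19 -0.38 0" --pt "0.19 -0.38 0" --pt "0.55 -0.2 0" --pt "0.55 -0.2 0" --pt "0.55 -0.2 0" --pt "0.55 -0.2 0" --yaw '[-0.352, -0.352, -0.352, -0.352, -0.352, -0.352, -0.352, -0.352]' --fingers '[-1, -1, -1, -1, -1, -1, -1, -1]'

```text
clock: 1.0
tool_pos: [0.4454, -0.3889, 0.1988]
ee_rot: [0.705, 0.709, 0.0, 0.001]
wrist_force: [-0.5, -0.6, -0.3]
finger_gap: 0.0851
finger_force: 0.0
```

```bash
cat > d.py <<'E'
# usage: d.py x y z [angle_deg of tool x]: shift in tool units
import sys
from h import *
from scipy.spatial.transform import Rotation as Ro
o=get_obs();R=Ro.from_quat(o['ee_rot']);M=R.as_matrix()
a=np.degrees(np.arctan2(M[1,0],M[0,0]))
print('t',o['clock'],'pos',np.round(o['tool_pos'],4),'ang',a.round(2),'gap',round(o['finger_gap'],4),'q',np.round(o['joint_pos'],2),'F',np.round(o['wrist_force'],1))
v=list(map(float,sys.argv[1:]))
if v: print('travel',(M.T@(np.array(v[:3])-o['tool_pos'])/.4).round(4))
if len(v)>3: print('yaw',((a-v[3])/180).round(4))
E
python3 d.py .442 -.387 .01 90
python3 - <<'E'
from m import *
T=grab('top','top1');S=grab('scene','sc1')
E
```

```text
t 1.0 pos [ 0.4454 -0.3889  0.1988] ang 90.37 gap 0.0851 q [-0.74  0.37  1.71  0.    1.06 -0.75] F [-0.5 -0.6 -0.3]
travel [ 0.0055 -0.0096  0.4719]
yaw 0.0021
```

View pics/sc1.png

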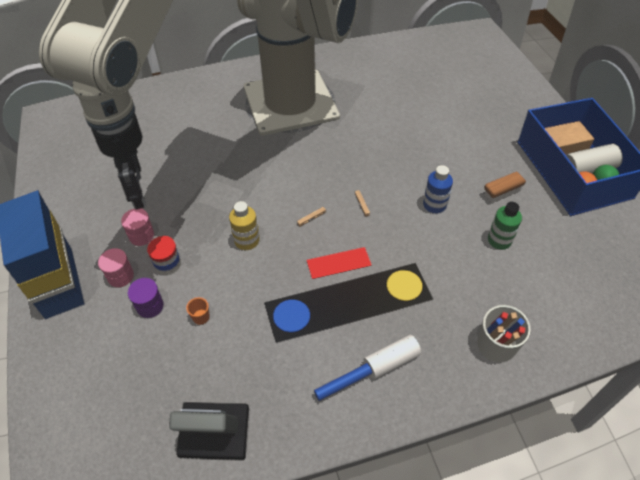

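The gripper hangs over the tub, with fingertips near scene (140,205), clear of its neighbours. I'll descend and grip.

Emit:
carry_out --pt "0.005 -0.008 0.1" --pt "0.005 -0.008 0.2" --pt "0.005 -0.008 0.3" --pt "0.005 -0.008 0.4" --pt "0.005 -0.008 0.465" --pt "0.005 -0.008 0.465" --pt "0.005 -0.008 0.465" --pt "0.005 -0.008 0.465" --yaw '[0, 0, 0, 0, 0, 0, 0, 0]' --fingers '[-1, -1, -1, -1, -1, -1, 1, 1]'

```text
clock: 1.9
tool_pos: [0.4384, -0.3883, 0.0145]
ee_rot: [0.708, 0.706, 0.0, 0.002]
wrist_force: [-1.5, 0.2, 20.7]
finger_gap: 0.0591
finger_force: 17.4
```

Emit:
carry_out --pt "0 0 0" --pt "0 0 0" --pt "0 0 0" --pt "0 0 -0.1" --pt "0 0 -0.2" --pt "0 0 -0.3" --pt "0 0 -0.3" --pt "0 0 -0.3" --yaw '[0, 0, 0, 0, 0, 0, 0, 0]' --fingers '[1, 1, 1, 1, 1, 1, 1, 1]'

```text
clock: 2.7
tool_pos: [0.4378, -0.3875, 0.1344]
ee_rot: [0.708, 0.707, 0.0, 0.002]
wrist_force: [-0.4, 0.1, -2.5]
finger_gap: 0.0571
finger_force: 66.3
```

```bash
python3 d.py .642 -.0457 .016 90
```

```text
t 2.7 pos [ 0.4378 -0.3875  0.1344] ang 89.92 gap 0.0571 q [-0.74  0.44  1.77 -0.    0.92 -0.74] F [-0.4  0.1 -2.5]
travel [0.8559 0.5085 0.2953]
yaw -0.0004
```

Emit:
carry_out --pt "0.1 0.06 0" --pt "0.2 0.12 0" --pt "0.32 0.19 0" --pt "0.43 0.255 0" --pt "0.54 0.32 0" --pt "0.65 0.385 0" --pt "0.76 0.45 0" --pt "0.856 0.509 0" --yaw '[0, 0, 0, 0, 0, 0, 0, 0]' --fingers '[1, 1, 1, 1, 1, 1, 1, 1]'

```text
clock: 3.5
tool_pos: [0.638, -0.0471, 0.1306]
ee_rot: [0.708, 0.707, -0.001, -0.001]
wrist_force: [1.1, -1.4, -2.3]
finger_gap: 0.0575
finger_force: 66.1
```

Emit:
carry_out --pt "0 0 0" --pt "0 0 0.1" --pt "0 0 0.2" --pt "0 0 0.2" --pt "0 0 0.2" --pt "0 0 0.2" --pt "0 0 0.2" --pt "0 0 0.2" --yaw '[0, 0, 0, 0, 0, 0, 0, 0]' --fingers '[1, 1, 1, 1, 1, 1, 1, 1]'

```text
clock: 4.3
tool_pos: [0.6398, -0.0494, 0.0543]
ee_rot: [0.708, 0.707, 0.001, 0.001]
wrist_force: [0.0, -0.1, -2.5]
finger_gap: 0.0572
finger_force: 65.9
```

```bash
python3 d.py .642 -.0457 .0195 90; python3 - <<'E'
from m import *
S=grab('scene','sc2')
q=blob(S,'red',(352,270),60)
z=.062+.04; print(q[0],q[1],ray(S,q[0],z))
cv2.imwrite('pics/sc2c.png',cv2.resize(S['frame'][180:360,240:480,::-1],None,fx=3,fy=3))
E
```

```text
t 4.3 pos [ 0.6398 -0.0494  0.0543] ang 89.92 gap 0.0572 q [-0.1   0.63  1.67  0.    0.84 -0.09] F [ 0.  -0.1 -2.5]
travel [0.0093 0.0052 0.0871]
yaw -0.0004
[328.15539568 268.50071942] 695 [[ 0.6190142  -0.08233199  0.102     ]]
```

View pics/sc2c.png

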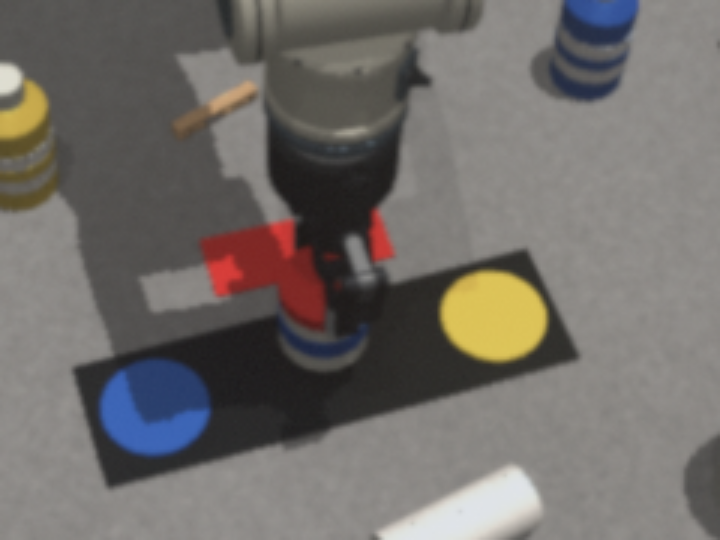

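The tub hangs held over the mat between the blue disc (crop 155,407) and the yellow disc (crop 495,315). I'll lower and release it.

Emit:
carry_out --pt "0.009 0.005 0.04" --pt "0.009 0.005 0.07" --pt "0.009 0.005 0.086" --pt "0.009 0.005 0.086" --pt "0.009 0.005 0.086" --pt "0.009 0.005 0.086" --pt "0.009 0.005 0.086" --pt "0.009 0.005 0.086" --yaw '[0, 0, 0, 0, 0, 0, 0, 0]' --fingers '[1, 1, 1, 1, 1, -1, -1, -1]'

```text
clock: 5.15
tool_pos: [0.6407, -0.0455, 0.0177]
ee_rot: [0.707, 0.707, -0.0, -0.0]
wrist_force: [-0.3, 0.6, 0.7]
finger_gap: 0.0853
finger_force: 0.0
```

Emit:
carry_out --pt "0 0 0" --pt "0 0 0" --pt "0 0 -0.1" --pt "0 0 -0.2" --pt "0 0 -0.3" --pt "0 0 -0.4" --pt "0 0 -0.4" --pt "0 0 -0.4" --yaw '[0, 0, 0, 0, 0, 0, 0, 0]' --fingers '[-1, -1, -1, -1, -1, -1, -1, -1]'

```text
clock: 5.95
tool_pos: [0.6413, -0.0456, 0.1794]
ee_rot: [0.708, 0.707, 0.001, 0.001]
wrist_force: [-0.7, 0.0, -0.9]
finger_gap: 0.0854
finger_force: 0.0
```

```bash
python3 d.py .5885 -.341 .18 90
```

```text
t 5.95 pos [ 0.6413 -0.0456  0.1794] ang 89.93 gap 0.0854 q [-0.09  0.47  1.6  -0.    1.07 -0.09] F [-0.7  0.  -0.9]
travel [-0.7386 -0.1312 -0.0017]
yaw -0.0004
```

Move above the cup, then look at both the placed tub and the cup.

Emit:
carry_out --pt "-0.1 -0.02 0" --pt "-0.2 -0.04 0" --pt "-0.32 -0.06 0" --pt "-0.44 -0.08 0" --pt "-0.56 -0.1 0" --pt "-0.66 -0.12 0" --pt "-0.739 -0.131 0" --pt "-0.739 -0.131 0" --yaw '[0, 0, 0, 0, 0, 0, 0, 0]' --fingers '[-1, -1, -1, -1, -1, -1, -1, -1]'

```text
clock: 6.75
tool_pos: [0.586, -0.3447, 0.1758]
ee_rot: [0.709, 0.705, -0.001, -0.001]
wrist_force: [0.6, -0.8, -0.2]
finger_gap: 0.0852
finger_force: 0.0
```

```bash
cat > s2.py <<'E'
from m import *
S,T=grab('scene','sc3'),grab('top','tp3')
for k,(c,a,b,z,r) in {'tub':('red',(348,270),(315,175),.066,22)}.items():
    for im,p in((S,a),(T,b)):
        q=blob(im,c,p,r); print(k,q[0],q[1],ray(im,q[0],z)[0][:2].round(4), ray(im,[cv2.minEnclosingCircle(q[2])[0]],z)[0][:2].round(4))
# cup: bottom-visible outline extents in each view at rim height
for n,im,p in(('S',S,(198,308)),('T',T,(453,202))):
    q=blob(im,'orange',p,22)
    if q: W=ray(im,q[2],.042);print('cup',n,q[1],W.min(0).round(4),W.max(0).round(4))
E
python3 s2.py;python3 d.py .5885 -.341 .01 90
```

```text
tub [347.55649958 269.92608326] 1177 [ 0.6101 -0.0397] [ 0.6105 -0.039 ]
tub [314.24311927 168.65749235] 654 [ 0.6393 -0.0446] [ 0.6407 -0.0447]
cup S 351 [ 0.5722 -0.3609  0.042 ] [ 0.6265 -0.3207  0.042 ]
cup T 330 [ 0.5662 -0.3611  0.042 ] [ 0.6102 -0.3161  0.042 ]
t 6.85 pos [ 0.5867 -0.3411  0.176 ] ang 89.84 gap 0.0857 q [-0.54  0.53  1.52  0.    1.1  -0.54] F [-0.1 -1.   0.2]
travel [-0.0006  0.0055  0.4151]
yaw -0.0009
```

View pics/sc3.png

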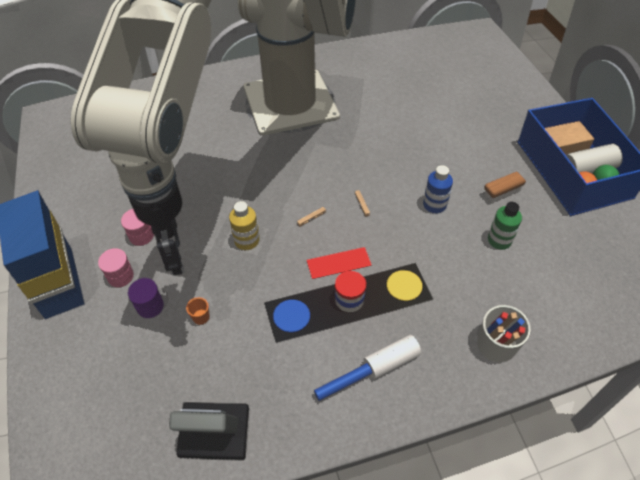

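The tub stands on the mat at scene (350,290), measured about 2 mm off centre. The cup is at (198,311) with the gripper above it. I'll grip it.

Emit:
carry_out --pt "0.002 0.008 0.1" --pt "0.002 0.008 0.2" --pt "0.002 0.008 0.3" --pt "0.002 0.008 0.37" --pt "0.002 0.008 0.41" --pt "0.002 0.008 0.41" --pt "0.002 0.008 0.41" --pt "0.002 0.008 0.41" --yaw '[0, 0, 0, 0, 0, 0, 0, 0]' --fingers '[-1, -1, -1, -1, -1, -1, 1, 1]'

```text
clock: 7.65
tool_pos: [0.5926, -0.3407, 0.016]
ee_rot: [0.707, 0.707, 0.0, 0.001]
wrist_force: [0.5, -0.1, 0.6]
finger_gap: 0.0592
finger_force: 0.0
```

Emit:
carry_out --pt "0 0 0" --pt "0 0 0" --pt "0 0 0" --pt "0 0 -0.1" --pt "0 0 -0.2" --pt "0 0 -0.3" --pt "0 0 -0.4" --pt "0 0 -0.4" --yaw '[0, 0, 0, 0, 0, 0, 0, 0]' --fingers '[1, 1, 1, 1, 1, 1, 1, 1]'

```text
clock: 8.45
tool_pos: [0.5947, -0.3425, 0.1814]
ee_rot: [0.708, 0.707, 0.001, 0.006]
wrist_force: [0.8, -0.3, 0.3]
finger_gap: -0.0002
finger_force: 0.0
```

```bash
python3 d.py .640 -.0450 .18 90
```

```text
t 8.45 pos [ 0.5947 -0.3425  0.1814] ang 89.92 gap -0.0002 q [-0.54  0.52  1.51  0.    1.1  -0.54] F [ 0.8 -0.3  0.3]
travel [7.438e-01 1.123e-01 2.000e-04]
yaw -0.0004
```

The gripper closed empty, so I'll look.

```bash
python3 - <<'E'
from m import *
S=grab('scene');T=grab('top')
a=cv2.resize(S['frame'][230:350,110:270],(480,360));b=cv2.resize(T['frame'][150:270,400:560],(480,360))
cv2.imwrite('pics/c4.png',cv2.resize(np.hstack([a,b])[:,:,::-1],(800,300)))
for n,im,p in(('S',S,(198,308)),('T',T,(453,202))):
    q=blob(im,'orange',p,40)
    if q: W=ray(im,q[2],.042);print('cup',n,q[0],q[1],W.min(0).round(4),W.max(0).round(4))
E
```

```text
cup S [197.41176471 308.32941176] 340 [ 0.5711 -0.3595  0.042 ] [ 0.627  -0.3207  0.042 ]
cup T [453.346875 200.796875] 320 [ 0.5662 -0.3591  0.042 ] [ 0.6102 -0.3161  0.042 ]
```

View pics/c4.png

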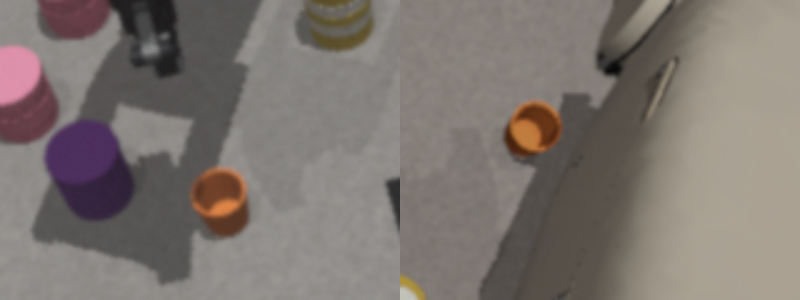

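The cup still stands upright and unmoved, at left crop (220,205). My grip was at rim height, because the open pads stand farther back, so I'll grip lower.

```bash
python3 d.py .590 -.340 .003 90
```

```text
t 8.55 pos [ 0.5917 -0.3407  0.1757] ang 89.92 gap 0.0002 q [-0.54  0.53  1.51  0.    1.1  -0.54] F [-0.2  0.1 -0.6]
travel [ 0.0024 -0.0053  0.4317]
yaw -0.0004
```

Emit:
carry_out --pt "0.006 -0.01 0" --pt "0.006 -0.01 0" --pt "0.006 -0.01 0" --pt "0.006 -0.01 0.1" --pt "0.006 -0.01 0.2" --pt "0.006 -0.01 0.3" --pt "0.006 -0.01 0.3" --pt "0.006 -0.01 0.3" --yaw '[0, 0, 0, 0, 0, 0, 0, 0]' --fingers '[-1, -1, -1, -1, -1, -1, -1, -1]'

```text
clock: 9.35
tool_pos: [0.5868, -0.3377, 0.0535]
ee_rot: [0.708, 0.707, -0.0, -0.001]
wrist_force: [0.4, -0.0, 0.5]
finger_gap: 0.0856
finger_force: 0.0
```

```bash
python3 d.py .590 -.340 .003 90
```

```text
t 9.35 pos [ 0.5868 -0.3377  0.0535] ang 89.93 gap 0.0856 q [-0.54  0.67  1.58 -0.    0.89 -0.54] F [ 0.4 -0.   0.5]
travel [-0.006   0.0082  0.1263]
yaw -0.0004
```

Emit:
carry_out --pt "-0.006 0.007 0.06" --pt "-0.006 0.007 0.11" --pt "-0.006 0.007 0.126" --pt "-0.006 0.007 0.126" --pt "-0.006 0.007 0.126" --pt "-0.006 0.007 0.126" --pt "-0.006 0.007 0.126" --pt "-0.006 0.007 0.126" --yaw '[0, 0, 0, 0, 0, 0, 0, 0]' --fingers '[-1, -1, -1, 1, 1, 1, 1, 1]'

```text
clock: 10.15
tool_pos: [0.591, -0.3411, 0.0062]
ee_rot: [0.708, 0.707, 0.0, 0.001]
wrist_force: [-2.3, -0.1, 9.1]
finger_gap: 0.0387
finger_force: 59.2
```

Emit:
carry_out --pt "0 0 -0.05" --pt "0 0 -0.15" --pt "0 0 -0.25" --pt "0 0 -0.35" --pt "0 0 -0.45" --pt "0 0 -0.45" --pt "0 0 -0.45" --pt "0 0 -0.45" --yaw '[0, 0, 0, 0, 0, 0, 0, 0]' --fingers '[1, 1, 1, 1, 1, 1, 1, 1]'

```text
clock: 10.95
tool_pos: [0.5893, -0.3398, 0.1829]
ee_rot: [0.708, 0.707, -0.0, -0.001]
wrist_force: [-0.8, 0.2, -0.0]
finger_gap: 0.0386
finger_force: 60.3
```

```bash
python3 d.py .640 -.0450 .18 90
```

```text
t 10.95 pos [ 0.5893 -0.3398  0.1829] ang 89.93 gap 0.0386 q [-0.54  0.52  1.51 -0.    1.11 -0.54] F [-0.8  0.2 -0. ]
travel [0.7372 0.126  0.0078]
yaw -0.0004
```

Emit:
carry_out --pt "0.1 0.02 0" --pt "0.22 0.04 0" --pt "0.34 0.06 0" --pt "0.46 0.08 0" --pt "0.58 0.1 0" --pt "0.68 0.116 0" --pt "0.737 0.126 0" --pt "0.737 0.126 0" --yaw '[0, 0, 0, 0, 0, 0, 0, 0]' --fingers '[1, 1, 1, 1, 1, 1, 1, 1]'

```text
clock: 11.75
tool_pos: [0.64, -0.0422, 0.1819]
ee_rot: [0.706, 0.708, -0.001, -0.001]
wrist_force: [-1.4, -1.1, 0.1]
finger_gap: 0.0388
finger_force: 60.3
```

Emit:
carry_out --pt "0 0 0.06" --pt "0 0 0.12" --pt "0 0 0.18" --pt "0 0 0.2" --pt "0 0 0.2" --pt "0 0 0.2" --pt "0 0 0.2" --pt "0 0 0.2" --yaw '[0, 0, 0, 0, 0, 0, 0, 0]' --fingers '[1, 1, 1, 1, 1, 1, 1, 1]'

```text
clock: 12.55
tool_pos: [0.6415, -0.0457, 0.1049]
ee_rot: [0.708, 0.707, 0.001, 0.001]
wrist_force: [0.2, -0.2, 0.0]
finger_gap: 0.0384
finger_force: 60.4
```

```bash
python3 d.py .640 -.0450 .073 90; python3 - <<'E'
from m import *
S=grab('scene')
P=[get_obs()['tool_pos']]
for _ in range(3): grab('top');P.append(get_obs()['tool_pos'])
print(np.array(P).round(4), np.mean(P,0).round(4))
cv2.imwrite('pics/c5.png',cv2.resize(S['frame'][210:330,280:440,::-1],None,fx=4,fy=4))
E
```

```text
t 12.55 pos [ 0.6415 -0.0457  0.1049] ang 89.93 gap 0.0384 q [-0.09  0.56  1.65 -0.    0.93 -0.09] F [ 0.2 -0.2  0. ]
travel [ 0.0018 -0.0039  0.0798]
yaw -0.0004
[[ 0.6414 -0.0457  0.1048]
 [ 0.6412 -0.0456  0.1046]
 [ 0.6411 -0.0456  0.1044]
 [ 0.641  -0.0455  0.1043]] [ 0.6412 -0.0456  0.1045]
```

View pics/c5.png

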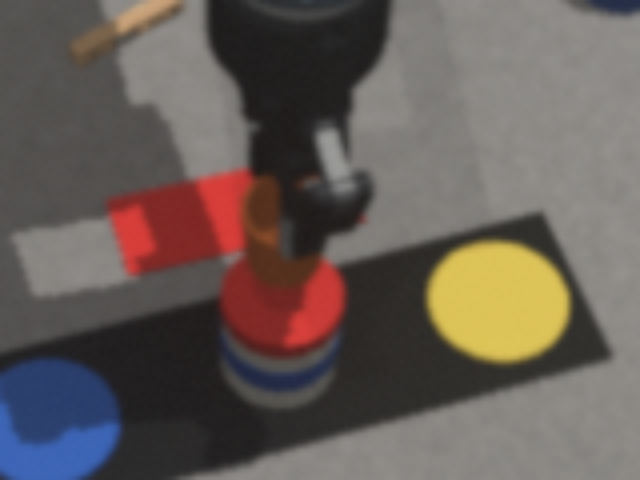

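The cup (crop 283,235) hangs upright centred over the lid (crop 283,300). I'll lower and release it.

Emit:
carry_out --pt "0 -0.002 0.03" --pt "0 -0.002 0.06" --pt "0 -0.002 0.08" --pt "0 -0.002 0.081" --pt "0 -0.002 0.081" --pt "0 -0.002 0.081" --pt "0 -0.002 0.081" --pt "0 -0.002 0.081" --yaw '[0, 0, 0, 0, 0, 0, 0, 0]' --fingers '[1, 1, 1, 1, 1, 1, 1, 1]'

```text
clock: 13.55
tool_pos: [0.6375, -0.0455, 0.071]
ee_rot: [0.707, 0.707, -0.002, -0.002]
wrist_force: [-7.7, 0.6, 12.3]
finger_gap: 0.0385
finger_force: 73.5
```

```bash
python3 d.py .640 -.0450 .071 90
```

```text
t 13.55 pos [ 0.6375 -0.0455  0.071 ] ang 89.94 gap 0.0385 q [-0.09  0.6   1.67 -0.    0.88 -0.09] F [-7.7  0.6 12.3]
travel [ 0.0012  0.0062 -0.0001]
yaw -0.0004
```

Emit:
carry_out --pt "0 0 -0.003" --pt "0 0 -0.003" --pt "0 0 -0.003" --pt "0 0 -0.003" --pt "0 0 -0.08" --pt "0 0 -0.18" --pt "0 0 -0.28" --pt "0 0 -0.28" --yaw '[0, 0, 0, 0, 0, 0, 0, 0]' --fingers '[1, -0.6, -0.6, -0.6, -0.6, -0.6, -0.6, -0.6]'

```text
clock: 14.35
tool_pos: [0.6439, -0.0459, 0.1894]
ee_rot: [0.708, 0.707, 0.003, 0.004]
wrist_force: [1.1, 0.7, 1.1]
finger_gap: 0.0681
finger_force: 0.0
```

```bash
python3 d.py .4286 -.211 .2 90
```

```text
t 14.35 pos [ 0.6439 -0.0459  0.1894] ang 89.93 gap 0.0681 q [-0.09  0.46  1.6   0.    1.08 -0.09] F [1.1 0.7 1.1]
travel [-0.4135 -0.5375 -0.0317]
yaw -0.0004
```

Emit:
carry_out --pt "-0.06 -0.08 -0.03" --pt "-0.12 -0.16 -0.03" --pt "-0.2 -0.26 -0.03" --pt "-0.28 -0.36 -0.03" --pt "-0.35 -0.46 -0.03" --pt "-0.41 -0.535 -0.03" --pt "-0.41 -0.535 -0.03" --pt "-0.41 -0.535 -0.03" --yaw '[0, 0, 0, 0, 0, 0, 0, 0]' --fingers '[-1, -1, -1, -1, -1, -1, -1, -1]'

```text
clock: 15.15
tool_pos: [0.4254, -0.2098, 0.1952]
ee_rot: [0.708, 0.706, 0.0, 0.0]
wrist_force: [-0.2, 1.4, 0.7]
finger_gap: 0.0858
finger_force: 0.0
```

```bash
python3 - <<'E'
from m import *
S,T=grab('scene'),grab('top')
a=cv2.resize(S['frame'][210:330,280:440],(400,300));b=cv2.resize(T['frame'][115:235,235:395],(400,300))
cv2.imwrite('pics/c6.png',np.hstack([a,b])[:,:,::-1])
for n,im,p in(('S',S,(350,262)),('T',T,(314,166))):
    q=blob(im,'orange',p,30)
    if q: W=ray(im,q[2],.108);print('cup',n,q[0],q[1],W.min(0).round(4),W.max(0).round(4))
q=blob(S,'white',(240,206),16);print(q[0],ray(S,q[0],.115))
E
python3 d.py .4286 -.211 .049 90
```

```text
cup S [350.23379175 275.22200393] 509 [ 0.6197 -0.07    0.108 ] [ 0.6805 -0.0236  0.108 ]
cup T [315.         162.80676329] 414 [ 0.6125 -0.0688  0.108 ] [ 0.6601 -0.0235  0.108 ]
[241.39726027 206.05479452] [[ 0.42974962 -0.20838235  0.115     ]]
t 15.25 pos [ 0.4265 -0.2091  0.1952] ang 89.95 gap 0.0851 q [-0.48  0.21  1.96  0.    0.98 -0.48] F [0.3 0.2 0.3]
travel [-0.0048  0.005   0.3656]
yaw -0.0003
```

View pics/c6.png

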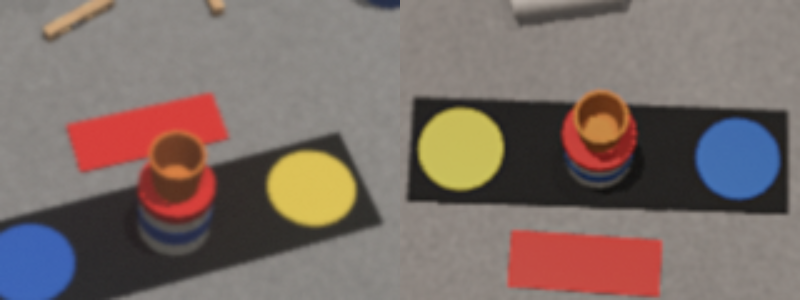

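The cup stands upright on the tub lid in both views (left 177,165; right 602,118). Next I'll grip the softener.

Emit:
carry_out --pt "-0.003 0.005 0.08" --pt "-0.003 0.005 0.18" --pt "-0.003 0.005 0.28" --pt "-0.003 0.005 0.34" --pt "-0.003 0.005 0.36" --pt "-0.003 0.005 0.36" --pt "-0.003 0.005 0.36" --pt "-0.003 0.005 0.36" --yaw '[0, 0, 0, 0, 0, 0, 0, 0]' --fingers '[-1, -1, -1, -1, -1, -1, 1, 1]'

```text
clock: 16.05
tool_pos: [0.429, -0.2109, 0.0526]
ee_rot: [0.707, 0.707, 0.0, 0.001]
wrist_force: [-0.9, 0.5, 0.4]
finger_gap: 0.0586
finger_force: 0.0
```

Emit:
carry_out --pt "0 0 0" --pt "0 0 0" --pt "0 0 0" --pt "0 0 0" --pt "0 0 0" --pt "0 0 -0.02" --pt "0 0 -0.05" --pt "0 0 -0.05" --yaw '[0, 0, 0, 0, 0, 0, 0, 0]' --fingers '[1, 1, 1, 1, 1, 1, 1, 1]'

```text
clock: 16.85
tool_pos: [0.4288, -0.2111, 0.073]
ee_rot: [0.708, 0.707, 0.001, 0.002]
wrist_force: [0.6, -0.9, -3.0]
finger_gap: 0.0255
finger_force: 132.3
```

```bash
python3 d.py .642 .0744 .22 90
```

```text
t 16.85 pos [ 0.4288 -0.2111  0.073 ] ang 89.92 gap 0.0255 q [-0.48  0.41  2.03  0.    0.69 -0.48] F [ 0.6 -0.9 -3. ]
travel [ 0.7138  0.5332 -0.3669]
yaw -0.0004
```

The gap is only 25 mm, so the grip is not where I meant it. I'll look before moving on.

```bash
python3 - <<'E'
from m import *
S,T=grab('scene'),grab('top')
a=cv2.resize(S['frame'][160:280,170:330],(400,300));b=cv2.resize(T['frame'][210:330,320:480],(400,300))
cv2.imwrite('pics/c7.png',np.hstack([a,b])[:,:,::-1])
E
```

```text
(no output)
```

View pics/c7.png

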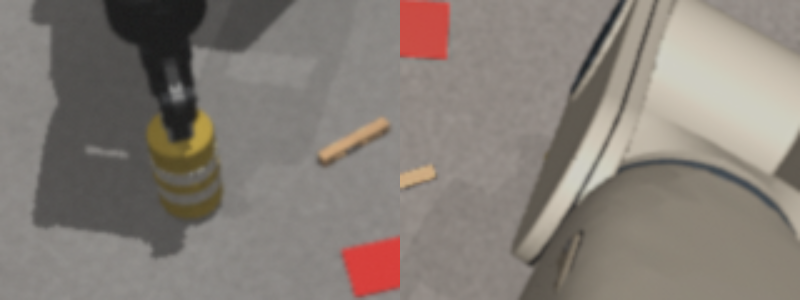

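```bash
python3 - <<'E'
from m import *
S=grab('scene')
for z in (0,.01,.02,.03): print(z,ray(S,[246,247.2],z)[0].round(4))
for z in (.06,.07,.08,.09,.1,.11): print(z,ray(S,[242.8,215.2],z)[0].round(4))
o=get_obs();print(o['tool_pos'],o['finger_gap'],o['finger_force'],o['wrist_force'])
E
```

```text
0 [ 0.4475 -0.2159  0.    ]
0.01 [ 0.4551 -0.2164  0.01  ]
0.02 [ 0.4626 -0.2168  0.02  ]
0.03 [ 0.4702 -0.2173  0.03  ]
0.06 [ 0.4077 -0.2074  0.06  ]
0.07 [ 0.4162 -0.208   0.07  ]
0.08 [ 0.4247 -0.2086  0.08  ]
0.09 [ 0.4331 -0.2092  0.09  ]
0.1 [ 0.4416 -0.2097  0.1   ]
0.11 [ 0.4501 -0.2103  0.11  ]
[ 0.42745334 -0.21034471  0.07103759] 0.02573813229011132 132.30159386002924 [-0.47499593  0.92316841 -2.53907298]
```

```bash
python3 - <<'E'
from m import *
S=grab('scene')
for z in (.2,.22,.24,.26): print(z,ray(S,[[27,158],[70,137],[140,205],[178,271]],z)[:,:2].round(3).tolist())
E
```

```text
0.2 [[0.233, -0.625], [0.2, -0.53], [0.444, -0.396], [0.614, -0.347]]
0.22 [[0.258, -0.616], [0.225, -0.523], [0.463, -0.393], [0.628, -0.345]]
0.24 [[0.282, -0.607], [0.25, -0.517], [0.482, -0.389], [0.643, -0.343]]
0.26 [[0.306, -0.598], [0.275, -0.51], [0.501, -0.386], [0.658, -0.34]]
```

The picture shows the fingers holding the softener upright by its cap (crop 178,110). The ray casts put the fingertips about 35 mm above the reported TCP, which also explains the missed cup. The cap grip bears the weight, so I'll carry the bottle this way.

Emit:
carry_out --pt "0 0 -0.06" --pt "0 0 -0.14" --pt "0 0 -0.22" --pt "0 0 -0.3" --pt "0 0 -0.33" --pt "0.08 0.06 -0.33" --pt "0.18 0.135 -0.33" --pt "0.28 0.21 -0.33" --yaw '[0, 0, 0, 0, 0, 0, 0, 0]' --fingers '[1, 1, 1, 1, 1, 1, 1, 1]'

```text
clock: 17.85
tool_pos: [0.5119, -0.0975, 0.202]
ee_rot: [0.708, 0.706, -0.0, -0.001]
wrist_force: [0.7, -1.1, -3.0]
finger_gap: 0.0256
finger_force: 66.5
```

Emit:
carry_out --pt "0.08 0.06 0" --pt "0.16 0.12 0" --pt "0.24 0.18 0" --pt "0.32 0.24 0" --pt "0.39 0.29 0" --pt "0.425 0.318 0" --pt "0.433 0.324 0" --pt "0.433 0.324 0" --yaw '[0, 0, 0, 0, 0, 0, 0, 0]' --fingers '[1, 1, 1, 1, 1, 1, 1, 1]'

```text
clock: 18.65
tool_pos: [0.6409, 0.0743, 0.2018]
ee_rot: [0.707, 0.707, -0.001, -0.001]
wrist_force: [-0.4, 0.3, -4.4]
finger_gap: 0.0257
finger_force: 66.7
```

```bash
python3 - <<'E'
from m import *
S=grab('scene');grab('top')
cv2.imwrite('pics/c8.png',cv2.resize(S['frame'][160:310,320:520,::-1],None,fx=4,fy=4))
E
python3 d.py .642 .0744 .06 90
```

```text
t 18.75 pos [0.6406 0.0734 0.2025] ang 89.89 gap 0.026 q [ 0.1   0.45  1.58 -0.    1.12  0.1 ] F [ 0.5  0.1 -3.7]
travel [0.0028 0.0041 0.3564]
yaw -0.0006
```

View pics/c8.png

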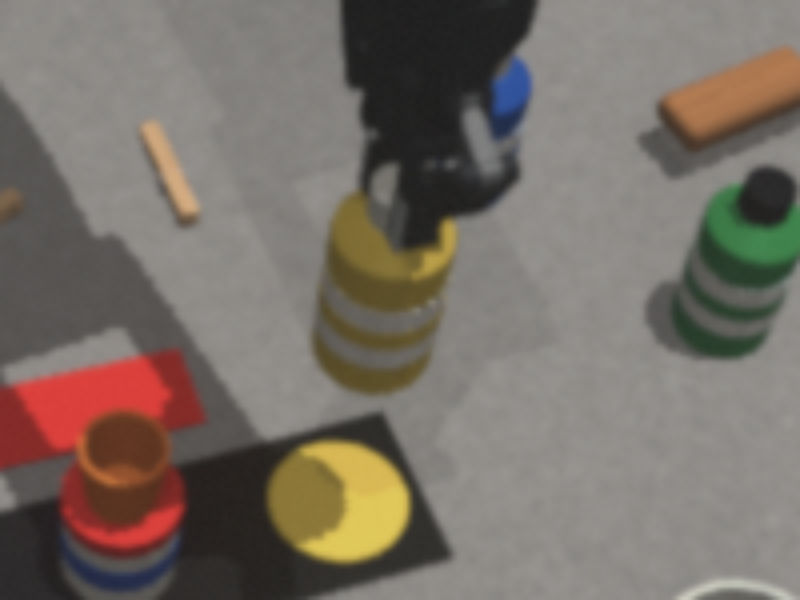

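The softener hangs upright by its cap above the yellow disc (crop 340,500), and the tub with its cup is undisturbed. I'll lower it while watching the force.

Emit:
carry_out --pt "0.002 0.004 0.06" --pt "0.002 0.004 0.14" --pt "0.002 0.004 0.22" --pt "0.002 0.004 0.28" --pt "0.002 0.004 0.32" --pt "0.002 0.004 0.34" --pt "0.002 0.004 0.345" --pt "0.002 0.004 0.345" --yaw '[0, 0, 0, 0, 0, 0, 0, 0]' --fingers '[1, 1, 1, 1, 1, 1, 1, 1]'

```text
clock: 19.55
tool_pos: [0.643, 0.074, 0.0695]
ee_rot: [0.708, 0.706, -0.0, 0.0]
wrist_force: [-11.8, -4.4, 24.5]
finger_gap: 0.0256
finger_force: 70.1
```

Emit:
carry_out --pt "0 0 0" --pt "0 0 0.003" --pt "0 0 0.006" --pt "0 0 0.008" --pt "0 0 0.01" --pt "0 0 0.01" --pt "0 0 0.01" --pt "0 0 0.01" --yaw '[0, 0, 0, 0, 0, 0, 0, 0]' --fingers '[1, 1, 1, 1, 1, 1, 1, 1]'

```text
clock: 20.35
tool_pos: [0.6435, 0.074, 0.0694]
ee_rot: [0.708, 0.707, 0.0, 0.001]
wrist_force: [-21.0, -5.6, 52.1]
finger_gap: 0.026
finger_force: 74.4
```

Emit:
carry_out --pt "0 0 -0.006" --pt "0 0 -0.012" --pt "0 0 -0.017" --pt "0 0 -0.017" --pt "0 0 -0.017" --pt "0 0 -0.017" --pt "0 0 -0.017" --pt "0 0 -0.017" --yaw '[0, 0, 0, 0, 0, 0, 0, 0]' --fingers '[1, 1, 1, 1, 1, 1, 1, 1]'

```text
clock: 21.15
tool_pos: [0.6447, 0.0749, 0.0696]
ee_rot: [0.708, 0.707, 0.001, 0.001]
wrist_force: [-1.2, -1.1, 8.9]
finger_gap: 0.0255
finger_force: 68.0
```

Light contact; release and rise.

Emit:
carry_out --pt "0 0 -0.003" --pt "0 0 -0.003" --pt "0 0 -0.003" --pt "0 0 -0.003" --pt "0 0 -0.1" --pt "0 0 -0.2" --pt "0 0 -0.3" --pt "0 0 -0.34" --yaw '[0, 0, 0, 0, 0, 0, 0, 0]' --fingers '[0.2, -0.2, -0.4, -0.4, -0.4, -0.4, -0.4, -0.4]'

```text
clock: 21.95
tool_pos: [0.6454, 0.0755, 0.2084]
ee_rot: [0.707, 0.707, 0.002, 0.002]
wrist_force: [0.0, 0.4, 0.7]
finger_gap: 0.0603
finger_force: 0.0
```

```bash
cat > s3.py <<'E'
from m import *
S,T=grab('scene'),grab('top')
def rep(n,col,ps,pt,z,r):
    for im,p in((S,ps),(T,pt)):
        q=blob(im,col,p,r)
        if q: print(n,q[0].round(1),q[1],ray(im,q[0],z)[0][:2].round(4))
import sys
exec(sys.argv[1])
E
python3 s3.py "rep('detcap','white',(441,171),(168,251),.115,14);rep('soft cap','white',(410,232),(255,160),.122,28)"; python3 d.py .4546 .228 .2 90
```

```text
soft cap [414.5 253.4] 79 [0.6472 0.0793]
t 22.05 pos [0.645  0.0754 0.2069] ang 89.93 gap 0.06 q [0.1  0.45 1.57 0.   1.12 0.1 ] F [ 0.2 -0.5 -0.4]
travel [ 0.3808 -0.4764  0.015 ]
yaw -0.0004
```

Emit:
carry_out --pt "0.05 -0.07 0" --pt "0.12 -0.15 0" --pt "0.2 -0.25 0" --pt "0.28 -0.35 0" --pt "0.35 -0.44 0" --pt "0.38 -0.477 0" --pt "0.38 -0.477 0" --pt "0.38 -0.477 0" --yaw '[0, 0, 0, 0, 0, 0, 0, 0]' --fingers '[-0.5, -0.5, -0.5, -0.5, -0.5, -0.5, -0.5, -0.5]'

```text
clock: 22.85
tool_pos: [0.4522, 0.2273, 0.2029]
ee_rot: [0.707, 0.707, -0.001, -0.0]
wrist_force: [0.5, 0.0, 0.4]
finger_gap: 0.0642
finger_force: 0.0
```

```bash
python3 s3.py "rep('detcap','white',(441,171),(168,251),.115,14);rep('soft cap','white',(412,245),(255,160),.122,28)"; python3 d.py .4546 .228 .0635 90
```

```text
detcap [443.6 169.7] 62 [0.4559 0.2277]
detcap [166.4 249.1] 123 [0.4564 0.2275]
soft cap [412.2 253.5] 120 [0.6459 0.0751]
soft cap [253.  153.9] 142 [0.6464 0.0749]
t 22.95 pos [0.4532 0.2268 0.2033] ang 89.89 gap 0.0641 q [ 0.44  0.24  1.88 -0.    1.02  0.44] F [ 0.2 -1.6  0.1]
travel [0.0032 0.0038 0.3496]
yaw -0.0006
```

The softener stands about 4 mm off its disc centre, well within tolerance. Now I'll grip the detergent by its cap.

Emit:
carry_out --pt "0.002 0.005 0.08" --pt "0.002 0.005 0.18" --pt "0.002 0.005 0.27" --pt "0.002 0.005 0.33" --pt "0.002 0.005 0.348" --pt "0.002 0.005 0.348" --pt "0.002 0.005 0.348" --pt "0.002 0.005 0.348" --yaw '[0, 0, 0, 0, 0, 0, 0, 0]' --fingers '[-0.5, -0.5, -0.5, -0.5, -0.5, -0.5, -0.5, -0.5]'

```text
clock: 23.75
tool_pos: [0.4559, 0.2286, 0.0663]
ee_rot: [0.708, 0.707, 0.001, 0.0]
wrist_force: [0.2, -0.0, -0.2]
finger_gap: 0.0641
finger_force: 0.0
```

Emit:
carry_out --pt "0 0 0" --pt "0 0 0" --pt "0 0 0" --pt "0 0 0" --pt "0 0 0" --pt "0 0 0" --pt "0 0 0" --pt "0 0 0" --yaw '[0, 0, 0, 0, 0, 0, 0, 0]' --fingers '[0, 0.3, 1, 1, 1, 1, 1, 1]'

```text
clock: 24.55
tool_pos: [0.4549, 0.2286, 0.0659]
ee_rot: [0.707, 0.707, 0.001, 0.0]
wrist_force: [-2.4, 0.0, 7.1]
finger_gap: 0.0256
finger_force: 58.5
```

Emit:
carry_out --pt "0 0 -0.05" --pt "0 0 -0.15" --pt "0 0 -0.25" --pt "0 0 -0.35" --pt "0 0 -0.4" --pt "0 0 -0.4" --pt "-0.08 0.02 -0.4" --pt "-0.18 0.05 -0.4" --yaw '[0, 0, 0, 0, 0, 0, 0, 0]' --fingers '[1, 1, 1, 1, 1, 1, 1, 1]'

```text
clock: 25.35
tool_pos: [0.4733, 0.1562, 0.2233]
ee_rot: [0.706, 0.708, -0.001, -0.001]
wrist_force: [0.9, 0.5, -3.4]
finger_gap: 0.0258
finger_force: 59.6
```

```bash
python3 d.py .642 -.1657 .22 90
```

```text
t 25.35 pos [0.4733 0.1562 0.2233] ang 90.12 gap 0.0258 q [0.29 0.21 1.88 0.   1.06 0.29] F [ 0.9  0.5 -3.4]
travel [-0.8056  0.4202  0.0077]
yaw 0.0007
```

Emit:
carry_out --pt "-0.1 0.05 0" --pt "-0.21 0.11 0" --pt "-0.32 0.165 0" --pt "-0.43 0.22 0" --pt "-0.54 0.28 0" --pt "-0.65 0.335 0" --pt "-0.75 0.39 0" --pt "-0.805 0.418 0" --yaw '[0, 0, 0, 0, 0, 0, 0, 0]' --fingers '[1, 1, 1, 1, 1, 1, 1, 1]'

```text
clock: 26.15
tool_pos: [0.6415, -0.1691, 0.222]
ee_rot: [0.708, 0.706, -0.001, -0.001]
wrist_force: [0.1, 1.1, -2.1]
finger_gap: 0.0261
finger_force: 59.7
```

Emit:
carry_out --pt "0 0 0" --pt "0 0 0" --pt "0 0 0.1" --pt "0 0 0.2" --pt "0 0 0.26" --pt "0 0 0.26" --pt "0 0 0.26" --pt "0 0 0.26" --yaw '[0, 0, 0, 0, 0, 0, 0, 0]' --fingers '[1, 1, 1, 1, 1, 1, 1, 1]'

```text
clock: 26.95
tool_pos: [0.6425, -0.1657, 0.1228]
ee_rot: [0.707, 0.707, 0.001, 0.001]
wrist_force: [-0.2, -0.9, -1.2]
finger_gap: 0.0256
finger_force: 59.6
```

```bash
python3 d.py .642 -.1657 .073 90
```

```text
t 26.95 pos [ 0.6425 -0.1657  0.1228] ang 89.97 gap 0.0256 q [-0.27  0.56  1.59  0.    0.98 -0.27] F [-0.2 -0.9 -1.2]
travel [-0.     -0.0017  0.1244]
yaw -0.0001
```

Emit:
carry_out --pt "0 -0.002 0.04" --pt "0 -0.002 0.08" --pt "0 -0.002 0.1" --pt "0 -0.002 0.115" --pt "0 -0.002 0.122" --pt "0 -0.002 0.126" --pt "0 -0.002 0.126" --pt "0 -0.002 0.126" --yaw '[0, 0, 0, 0, 0, 0, 0, 0]' --fingers '[1, 1, 1, 1, 1, 1, 1, 1]'

```text
clock: 27.75
tool_pos: [0.6407, -0.1663, 0.073]
ee_rot: [0.708, 0.707, -0.0, 0.0]
wrist_force: [-7.7, 1.4, 17.9]
finger_gap: 0.0257
finger_force: 62.0
```

Emit:
carry_out --pt "0 0 -0.005" --pt "0 0 -0.005" --pt "0 0 -0.005" --pt "0 0 -0.005" --pt "0 0 -0.005" --pt "0 0 -0.1" --pt "0 0 -0.2" --pt "0 0 -0.3" --yaw '[0, 0, 0, 0, 0, 0, 0, 0]' --fingers '[1, 1, 0.2, -0.2, -0.4, -0.4, -0.4, -0.4]'

```text
clock: 28.55
tool_pos: [0.6403, -0.1658, 0.1913]
ee_rot: [0.708, 0.707, -0.0, -0.001]
wrist_force: [0.1, 0.4, 0.2]
finger_gap: 0.0601
finger_force: 0.0
```

```bash
python3 d.py .467 .3957 .2 100; python3 s3.py "rep('brush','brown',(505,184),(98,247),.038,35)"
```

```text
t 28.55 pos [ 0.6403 -0.1658  0.1913] ang 89.93 gap 0.0601 q [-0.27  0.48  1.55  0.    1.11 -0.27] F [0.1 0.4 0.2]
travel [ 1.4033 -0.4348 -0.0208]
yaw -0.0559
brush [504.6 183.9] 541 [0.4729 0.3903]
brush [ 97.6 247. ] 893 [0.4666 0.3922]
```

Emit:
carry_out --pt "0.08 -0.025 -0.03" --pt "0.2 -0.06 -0.03" --pt "0.32 -0.1 -0.03" --pt "0.44 -0.135 -0.03" --pt "0.56 -0.17 -0.03" --pt "0.68 -0.21 -0.03" --pt "0.8 -0.25 -0.03" --pt "0.92 -0.285 -0.03" --yaw '[0, 0, 0, 0, 0, 0, 0, 0]' --fingers '[-0.6, -0.6, -0.6, -0.6, -0.6, -0.6, -0.6, -0.6]'

```text
clock: 29.45
tool_pos: [0.5263, 0.2021, 0.2021]
ee_rot: [0.708, 0.707, -0.0, -0.0]
wrist_force: [0.9, -0.8, -0.2]
finger_gap: 0.0682
finger_force: 0.0
```

Emit:
carry_out --pt "0.11 -0.033 0" --pt "0.22 -0.07 0" --pt "0.33 -0.1 0" --pt "0.42 -0.13 0" --pt "0.479 -0.149 0" --pt "0.479 -0.149 0" --pt "0.479 -0.149 0" --pt "0.479 -0.149 0" --yaw '[-0.056, -0.056, -0.056, -0.056, -0.056, -0.056, -0.056, -0.056]' --fingers '[-0.6, -0.6, -0.6, -0.6, -0.6, -0.6, -0.6, -0.6]'

```text
clock: 30.25
tool_pos: [0.4682, 0.3911, 0.2021]
ee_rot: [0.643, 0.766, -0.0, 0.0]
wrist_force: [0.9, -0.8, 0.5]
finger_gap: 0.0685
finger_force: 0.0
```

```bash
python3 d.py .467 .394 .0 100; python3 s3.py "rep('softcap','white',(412,245),(255,160),.122,28);rep('detcap','white',(295,282),(370,155),.122,30);rep('greencap','black',(512,209),(125,180),.115,14)"; python3 - <<'E'
from m import *
S,T=grab('scene'),grab('top')
a=cv2.resize(S['frame'][150:360,250:530],(400,300));b=cv2.resize(T['frame'][110:290,70:310],(400,300))
cv2.imwrite('pics/c9.png',np.hstack([a,b])[:,:,::-1])
E
```

```text
t 30.25 pos [0.4682 0.3911 0.2021] ang 99.98 gap 0.0685 q [ 0.68  0.4   1.66 -0.    1.08  0.5 ] F [ 0.9 -0.8  0.5]
travel [ 0.008  -0.0015  0.5052]
yaw -0.0001
softcap [412.2 253.5] 120 [0.6459 0.0751]
softcap [252.9 153.8] 140 [0.6466 0.075 ]
detcap [285.7 283.4] 137 [ 0.6406 -0.1695]
detcap [379.  161.5] 134 [ 0.6405 -0.1694]
greencap [510.5 209.8] 92 [0.5995 0.3147]
greencap [129.  182.2] 46 [0.5839 0.3115]
```

View pics/c9.png

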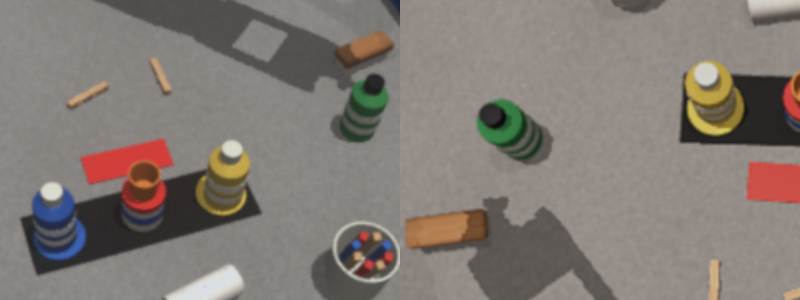

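Detergent and softener stand upright on their discs, tub and cup between them, and the green bottle is unmoved. I'll descend on the brush in steps.

Emit:
carry_out --pt "0.008 -0.002 0.1" --pt "0.008 -0.002 0.2" --pt "0.008 -0.002 0.3" --pt "0.008 -0.002 0.4" --pt "0.008 -0.002 0.46" --pt "0.008 -0.002 0.495" --pt "0.008 -0.002 0.495" --pt "0.008 -0.002 0.495" --yaw '[0, 0, 0, 0, 0, 0, 0, 0]' --fingers '[-0.6, -0.6, -0.6, -0.6, -0.6, -0.6, -0.6, -0.6]'

```text
clock: 31.25
tool_pos: [0.4676, 0.3954, 0.0054]
ee_rot: [0.643, 0.766, 0.001, 0.0]
wrist_force: [1.0, -0.3, 0.8]
finger_gap: 0.0684
finger_force: 0.0
```

Emit:
carry_out --pt "0 0 0.003" --pt "0 0 0.006" --pt "0 0 0.01" --pt "0 0 0.013" --pt "0 0 0.016" --pt "0 0 0.016" --pt "0 0 0.016" --pt "0 0 0.016" --yaw '[0, 0, 0, 0, 0, 0, 0, 0]' --fingers '[-0.6, -0.6, -0.6, -0.6, -0.6, -0.6, -0.6, -0.6]'

```text
clock: 32.05
tool_pos: [0.4668, 0.3952, -0.0019]
ee_rot: [0.643, 0.766, -0.0, -0.0]
wrist_force: [-0.1, 0.1, -0.2]
finger_gap: 0.0685
finger_force: 0.0
```

```bash
python3 d.py .467 .394 -.01 100; python3 - <<'E'
from m import *
S,T=grab('scene'),grab('top')
a=cv2.resize(S['frame'][120:240,430:590],(400,300));b=cv2.resize(T['frame'][190:310,30:190],(400,300))
cv2.imwrite('pics/c10.png',np.hstack([a,b])[:,:,::-1])
E
```

```text
t 32.05 pos [ 0.4668  0.3952 -0.0019] ang 100.01 gap 0.0685 q [0.68 0.68 1.75 0.   0.71 0.51] F [-0.1  0.1 -0.2]
travel [-0.0029 -0.      0.0203]
yaw 0.0001
```

View pics/c10.png

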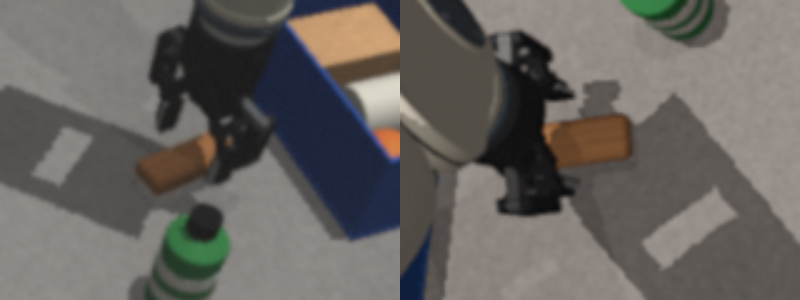

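The fingers straddle the middle of the brush, with tips at right crop (568,88) and (572,190). I'll check the tip height by ray casting.

```bash
python3 - <<'E'
from m import *
S,T=grab('scene'),grab('top')
for z in (0,.02,.03,.04,.05): print(z,ray(S,[520,192],z)[0][:2].round(3),ray(T,[[97.2,225],[98.8,266]],z)[:,:2].round(3).tolist())
E
```

```text
0 [0.478 0.44 ] [[0.519, 0.415], [0.432, 0.402]]
0.02 [0.493 0.426] [[0.516, 0.406], [0.43, 0.393]]
0.03 [0.5   0.419] [[0.514, 0.402], [0.429, 0.389]]
0.04 [0.507 0.412] [[0.512, 0.397], [0.428, 0.385]]
0.05 [0.515 0.405] [[0.51, 0.393], [0.427, 0.38]]
```

Emit:
carry_out --pt "0 0 0.006" --pt "0 0 0.012" --pt "0 0 0.018" --pt "0 0 0.024" --pt "0 0 0.03" --pt "0 0 0.033" --pt "0 0 0.033" --pt "0 0 0.033" --yaw '[0, 0, 0, 0, 0, 0, 0, 0]' --fingers '[-0.6, -0.6, -0.6, -0.6, -0.6, -0.6, -0.6, -0.6]'

```text
clock: 33.05
tool_pos: [0.4668, 0.3952, -0.0151]
ee_rot: [0.643, 0.766, 0.0, 0.0]
wrist_force: [0.8, 0.3, -0.3]
finger_gap: 0.0682
finger_force: 0.0
```

Emit:
carry_out --pt "0 0 0" --pt "0 0 0" --pt "0 0 0" --pt "0 0 0" --pt "0 0 0" --pt "0 0 0" --pt "0 0 0" --pt "0 0 0" --yaw '[0, 0, 0, 0, 0, 0, 0, 0]' --fingers '[-0.2, 0.1, 1, 1, 1, 1, 1, 1]'

```text
clock: 33.85
tool_pos: [0.4671, 0.3954, -0.0147]
ee_rot: [0.643, 0.766, 0.0, 0.0]
wrist_force: [-0.9, 0.5, 6.4]
finger_gap: 0.0372
finger_force: 61.9
```

Emit:
carry_out --pt "0 0 -0.06" --pt "0 0 -0.16" --pt "0 0 -0.26" --pt "0 0 -0.36" --pt "0 0 -0.45" --pt "0 0 -0.5" --pt "0 0 -0.5" --pt "0 0 -0.5" --yaw '[0, 0, 0, 0, 0, 0, 0, 0]' --fingers '[1, 1, 1, 1, 1, 1, 1, 1]'

```text
clock: 34.65
tool_pos: [0.4663, 0.3947, 0.184]
ee_rot: [0.643, 0.766, -0.0, -0.0]
wrist_force: [0.2, 0.3, -1.1]
finger_gap: 0.0365
finger_force: 61.2
```

```bash
python3 d.py .5464 -.0366 .185 87.6;  python3 s3.py "rep('strip','red',(339,261),(309,221),.003,40);rep('brush','brown',(505,160),(70,247),.234,45)"
```

```text
t 34.65 pos [0.4663 0.3947 0.184 ] ang 100.01 gap 0.0365 q [0.68 0.42 1.67 0.   1.05 0.51] F [ 0.2  0.3 -1.1]
travel [-1.0967  0.0097 -0.002 ]
yaw 0.069
strip [336.9 262.1] 930 [ 0.5447 -0.0399]
strip [324.5 213.2] 127 [ 0.5611 -0.0701]
brush [516.1 123.6] 273 [0.4784 0.3617]
brush [ 59.2 226.8] 855 [0.4705 0.3746]
```

Emit:
carry_out --pt "-0.08 0 0" --pt "-0.2 0 0" --pt "-0.32 0 0" --pt "-0.44 0 0" --pt "-0.56 0 0" --pt "-0.68 0 0" --pt "-0.8 0 0" --pt "-0.9 0 0" --yaw '[0.02, 0.04, 0.069, 0.069, 0.069, 0.069, 0.069, 0.069]' --fingers '[1, 1, 1, 1, 1, 1, 1, 1]'

```text
clock: 35.55
tool_pos: [0.5284, 0.0382, 0.1831]
ee_rot: [0.722, 0.692, -0.001, -0.001]
wrist_force: [-0.3, 0.9, -1.1]
finger_gap: 0.0365
finger_force: 61.1
```

```bash
python3 d.py .5464 -.0366 .09 87.6
```

```text
t 35.55 pos [0.5284 0.0382 0.1831] ang 87.56 gap 0.0365 q [ 0.05  0.31  1.85 -0.    0.99  0.09] F [-0.3  0.9 -1.1]
travel [-0.1848  0.0538  0.2327]
yaw -0.0002
```

Emit:
carry_out --pt "-0.08 0.03 0" --pt "-0.16 0.05 0" --pt "-0.184 0.054 0" --pt "-0.184 0.054 0" --pt "-0.184 0.054 0.1" --pt "-0.184 0.054 0.2" --pt "-0.184 0.054 0.33" --pt "-0.184 0.054 0.33" --yaw '[0, 0, 0, 0, 0, 0, 0, 0]' --fingers '[1, 1, 1, 1, 1, 1, 1, 1]'

```text
clock: 36.35
tool_pos: [0.5417, -0.0319, 0.0466]
ee_rot: [0.721, 0.693, -0.004, -0.005]
wrist_force: [-1.4, 0.3, -2.6]
finger_gap: 0.0366
finger_force: 61.0
```

```bash
python3 -c "
from h import *
grab('scene');grab('top')"; python3 d.py .5464 -.0366 -.012 87.6; python3 s3.py "rep('brush','brown',(345,240),(309,235),.085,50)"
```

```text
t 36.45 pos [ 0.5466 -0.0326  0.0522] ang 87.66 gap 0.0369 q [-0.08  0.53  1.88  0.    0.73 -0.04] F [ 0.5 -0.2 -1.2]
travel [-0.01    0.0004  0.1604]
yaw 0.0003
brush [350.1 274.7] 589 [ 0.634  -0.0432]
```

Emit:
carry_out --pt "-0.009 0 0.04" --pt "-0.009 0 0.08" --pt "-0.009 0 0.12" --pt "-0.009 0 0.14" --pt "-0.009 0 0.15" --pt "-0.009 0 0.157" --pt "-0.009 0 0.159" --pt "-0.009 0 0.159" --yaw '[0, 0, 0, 0, 0, 0, 0, 0]' --fingers '[1, 1, 1, 1, 1, 1, 1, 1]'

```text
clock: 37.35
tool_pos: [0.5482, -0.0374, -0.0101]
ee_rot: [0.722, 0.692, 0.0, 0.0]
wrist_force: [-0.6, -0.6, -1.6]
finger_gap: 0.0362
finger_force: 61.1
```

```bash
python3 d.py .5464 -.0366 -.012 87.6
```

```text
t 37.35 pos [ 0.5482 -0.0374 -0.0101] ang 87.59 gap 0.0362 q [-0.09  0.64  1.89  0.    0.61 -0.05] F [-0.6 -0.6 -1.6]
travel [ 0.0018 -0.0045  0.0047]
yaw -0.0
```

No contact yet; 2–3 mm more, then release gently and rise.

Emit:
carry_out --pt "0 -0.003 0.003" --pt "0 -0.003 0.006" --pt "0 -0.003 0.006" --pt "0 -0.003 0.006" --pt "0 -0.003 0.006" --pt "0 -0.003 0.006" --pt "0 -0.003 0.006" --pt "0 -0.003 0.006" --yaw '[0, 0, 0, 0, 0, 0, 0, 0]' --fingers '[1, 1, 1, 1, 0.1, -0.2, -0.4, -0.4]'

```text
clock: 38.15
tool_pos: [0.5465, -0.0373, -0.0132]
ee_rot: [0.722, 0.692, -0.0, -0.0]
wrist_force: [-0.3, -0.1, 0.2]
finger_gap: 0.0595
finger_force: 0.0
```

Emit:
carry_out --pt "0 0 0" --pt "0 0 -0.05" --pt "0 0 -0.15" --pt "0 0 -0.27" --pt "0 0 -0.39" --pt "0 0 -0.5" --pt "0 -0.1 -0.5" --pt "0 -0.2 -0.5" --yaw '[0, 0, 0, 0, 0, 0, 0, 0]' --fingers '[-0.4, -0.4, -0.4, -0.4, -0.4, -0.4, -0.4, -0.4]'

```text
clock: 38.95
tool_pos: [0.4672, -0.0341, 0.1884]
ee_rot: [0.722, 0.692, 0.001, 0.001]
wrist_force: [-0.9, -0.5, 0.4]
finger_gap: 0.0596
finger_force: 0.0
```

Emit:
carry_out --pt "-0.1 -0.1 0" --pt "-0.2 -0.1 0" --pt "-0.3 -0.1 0" --pt "-0.4 -0.1 0" --pt "-0.5 -0.1 0" --pt "-0.6 -0.1 0" --pt "-0.6 -0.1 0" --pt "-0.6 -0.1 0" --yaw '[0, 0, 0, 0, 0, 0, 0, 0]' --fingers '[-0.4, -0.4, -0.4, -0.4, -0.4, -0.4, -0.4, -0.4]'

```text
clock: 39.75
tool_pos: [0.416, -0.2725, 0.1866]
ee_rot: [0.723, 0.691, 0.0, -0.0]
wrist_force: [-0.1, 0.1, -0.1]
finger_gap: 0.0596
finger_force: 0.0
```

```bash
cat > s4.py <<'E'
from m import *
S,T=grab('scene'),grab('top')
a=cv2.resize(S['frame'][200:350,250:450],(400,300));b=cv2.resize(T['frame'][115:265,220:420],(400,300))
cv2.imwrite('pics/c11.png',np.hstack([a,b])[:,:,::-1])
for n,im,p in(('S',S,(342,255)),('T',T,(309,216))):
    q=blob(im,'brown',p,34); W=ray(im,q[2],.033)[:,:2].astype(np.float32);R=cv2.minAreaRect(W);bc=cv2.boxPoints(R)
    e=max((bc[1]-bc[0],bc[2]-bc[1]),key=np.linalg.norm);print(n,q[1],R,np.degrees(np.arctan2(e[1],e[0])),ray(im,q[0],.033)[0][:2])
for n,im,p in(('S',S,(350,262)),('T',T,(314,162))):
    q=blob(im,'orange',p,22)
    if q: W=ray(im,q[2],.108);print('cup',n,q[0],q[1],W.min(0).round(4),W.max(0).round(4))
E
python3 s4.py; python3 s3.py "rep('softcap','white',(412,245),(255,160),.122,28);rep('detcap','white',(290,282),(375,160),.122,25)"; python3 d.py
```

```text
S 1379 ((0.5789036750793457, -0.0379064567387104), (0.10397244989871979, 0.10581956803798676), 87.40719604492188) -2.592803 [ 0.56947857 -0.03428644]
T 927 ((0.54659104347229, -0.03649154677987099), (0.1025637611746788, 0.040499452501535416), 87.52568054199219) 87.5257 [ 0.5466089  -0.03647838]
cup S [350.19518072 273.02409639] 415 [ 0.6186 -0.0698  0.108 ] [ 0.6688 -0.0236  0.108 ]
cup T [314.94711538 162.89903846] 416 [ 0.6125 -0.0688  0.108 ] [ 0.6601 -0.0235  0.108 ]
softcap [412.2 253.5] 125 [0.646  0.0752]
softcap [253.  153.7] 138 [0.6467 0.0749]
detcap [285.7 283.4] 141 [ 0.6407 -0.1695]
detcap [379.1 161.4] 130 [ 0.6406 -0.1694]
t 39.95 pos [ 0.4165 -0.2709  0.1868] ang 87.67 gap 0.06 q [-0.6   0.25  1.92  0.    0.97 -0.56] F [ 0.1 -0.6 -0.4]
```

View pics/c11.png

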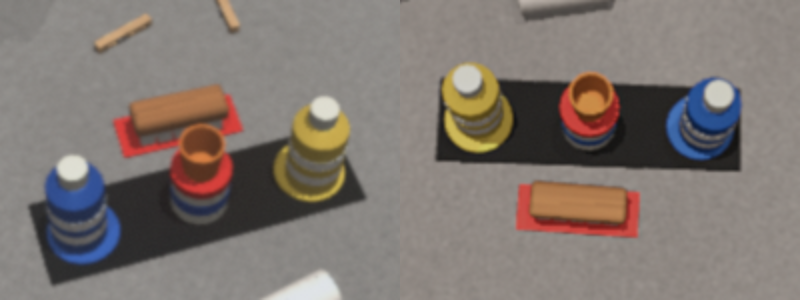

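The picture shows both bottles upright on their discs, the cup on the tub between them, and the brush along the strip (right crop 578,203). By measurement everything is within about 5 mm of its place, and the arm is clear. I'll hand it in.

```bash
python3 -c "
from rig import sign_off
print(sign_off())"
```

```text
the job is handed in; nothing more can be done
None
```

The job is handed in at about 40 s of the 120 s: bottles, tub, cup and brush each stand upright within about 5 mm of their places by camera, everything is released, and the green bottle was left alone; no verdict came back.

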